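# Vent the hose-test valves in order

## Robot

A 7-joint arm with a two-finger parallel gripper is mounted at the origin on the work surface. World frame = base frame: x ahead of the robot, y to its left, z up, the work surface at z = 0. Lengths are in mm, angles in rad, forces in N, time in s.
With the tool pointing down it reaches from about 400 to 875 mm from the base axis. Payload 19.3 kg.
Tool frame: the origin (TCP) lies at the very end of the fingers, on their centre line; the grasp point (between the pads) lies 19 mm behind it (grip_point_offset is the z of the grasp point in the tool frame, in mm); z points along the fingers, y is the line along which they close (so a half turn about z gives the same grasp; the last joint's range is limited). The gripper opens to 85 mm and grips with 20 to 120 N. Pads are 22 mm wide; open, the fingers measure 114 mm over their backs; the gripper's body (76 mm by 85 mm) begins 54 mm behind the grasp point. The pads swing forward as they close: fully open they stand 13 mm farther back than shut.
Start: joints at [1.075, 0.521, -0.036, 1.599, 0.021, 1.021, -0.113], TCP at [258.128, -569.196, 231.291] pointing down, gripper open.
Joint ranges: [-2.91, 2.91], [-0.3, 2.13], [-1.5, 1.42], [0.17, 2.43], [-1.26, 4.41], [0.16, 1.93], [-2.52, 2.52]. Speed limits (rad/s): [1.89, 1.89, 2.39, 2.39, 3.01, 3.01, 3.01].

## Interface

Orientations are given as a 3x3 rotation matrix whose columns are the frame's x, y, z axes.
In Python, from workcell import movep, movel, goto_joints, open_gripper, clamp, wait, inverse_kinematics, read_state, camera, PlanningError, finish_job, grip_point_offset gives the robot as it stands. Calls block until the motion is done:
- movep(position, orientation): joint-space move of the TCP to a pose.
- movel(position, frame=None, max_speed=150, guard=None): straight line of the TCP; frame=None keeps the orientation; max_speed is the mean speed in mm/s. With guard (N) it stops when the force on the tool has changed by that much, and returns True; else False.
- goto_joints(angles): joint-space move.
- open_gripper() and clamp(): open the fingers fully, or close them until they stop; the grip force is fixed at half the most.
- wait(seconds).
- inverse_kinematics(position, orientation): joint angles nearest the present ones, or None.
- read_state(): the state.
- camera(name): name is "scene" or "top" or "wrist"; returns a dict with "image" (480x640x3 uint8, blue, green, red), "range_z" (480x640 float32, mm along the optical axis (not along the pixel's ray), 0 where there is no reading), "fx", "fy", "cx", "cy" (pixels), "dist_coeffs" ([k1, k2, p1, p2, k3] as OpenCV has them; the pictures are not rectified), "cam_to_world" (4x4, takes a point from camera to world coordinates). Camera axes: x right, y up, looking along -z (the intrinsics and any distortion apply to the point x, -y, -z); pixel columns grow to the right and rows downward; lengths in mm; the calibration is good to about 2 mm. A picture is of the moment at which its call begins.
A pose or a line that the arm cannot do raises PlanningError and nothing moves.
- finish_job(): hands the job in; it is judged then, once.
The state is a dict: "time": time; "qpos": joint angles; "qvel": joint speeds; "joint_efforts": joint torques, N m; "eef_pos": TCP position; "tool_rot": TCP orientation; "ft_force": force on the tool from outside, world axes, zero at the start; "torque": the same for the moment, N m; "finger_gap": finger opening in mm; "gripper_force": force on a finger pad.
Only numpy, scipy, OpenCV 4.12 (cv2) and the standard library are available. Lean on these libraries where they do the work, as an engineer would, in place of code of your own. Each camera call takes 0.05 s, during which the arm holds its last target. There are 200 camera calls.

## Task

Vent the three loose grey aluminium test valves on the hose bench: gently press each one's black-capped plunger all the way down with the fingertips, first on the round valve, then on the six-sided one, last on the square one. The plungers stay down where they are left. Only press: do not lift, shove, tip or pull at the valves, leave everything else on the bench as it stands, and finish clear of everything.

Things in the scene. Friction and masses are not known exactly. Their poses are not given: they have to be found in the camera images.
- round_valve: Loose grey aluminium vent valve with a round body (upright cylinder, 60 mm diameter, 40 mm high), standing upright on the bench; origin at the centre of its underside, z up. It is not fastened down. A mushroom plunger with a black cap stands in the middle of its top.
- round_cap (a point): Centre of the flat top of that plunger's black cap (cap 32 mm diameter, 8 mm thick); moves with the plunger. The cap sits on a cushion spring on the plunger: it yields about 1 mm per 1.2 N (at most 9 mm), so the plunger starts to move when the cap has yielded about 3.5 mm, and the cap springs back up on the plunger when let go. Unloaded, with the plunger at joint value 0 it is 74 mm above the bench, with the plunger fully down 60 mm.
- round_plunger (a joint): How far that plunger is pressed down, m: 0 = up, 0.014 = fully down on its firm stop (not counting the cap's own give), negative = pulled out. It starts between 0 and 0.003. There is no return spring: it resists with about 4 N of friction and stays where it is left.
- hex_valve: Loose grey aluminium vent valve with a six-sided body (upright hexagonal prism, 58 mm across flats, 55 mm high), standing upright on the bench; origin at the centre of its underside, z up. It is not fastened down. A mushroom plunger with a black cap stands in the middle of its top.
- hex_cap (a point): Centre of the flat top of that plunger's black cap (cap 32 mm diameter, 8 mm thick); moves with the plunger. The cap sits on a cushion spring on the plunger: it yields about 1 mm per 1.2 N (at most 9 mm), so the plunger starts to move when the cap has yielded about 3.5 mm, and the cap springs back up on the plunger when let go. Unloaded, with the plunger at joint value 0 it is 89 mm above the bench, with the plunger fully down 75 mm.
- hex_plunger (a joint): How far that plunger is pressed down, m: 0 = up, 0.014 = fully down on its firm stop (not counting the cap's own give), negative = pulled out. It starts between 0 and 0.003. There is no return spring: it resists with about 4 N of friction and stays where it is left.
- square_valve: Loose grey aluminium vent valve with a square body (58 by 58 mm, 70 mm high), standing upright on the bench; origin at the centre of its underside, z up. It is not fastened down. A mushroom plunger with a black cap stands in the middle of its top.
- square_cap (a point): Centre of the flat top of that plunger's black cap (cap 32 mm diameter, 8 mm thick); moves with the plunger. The cap sits on a cushion spring on the plunger: it yields about 1 mm per 1.2 N (at most 9 mm), so the plunger starts to move when the cap has yielded about 3.5 mm, and the cap springs back up on the plunger when let go. Unloaded, with the plunger at joint value 0 it is 104 mm above the bench, with the plunger fully down 90 mm.
- square_plunger (a joint): How far that plunger is pressed down, m: 0 = up, 0.014 = fully down on its firm stop (not counting the cap's own give), negative = pulled out. It starts between 0 and 0.003. There is no return spring: it resists with about 4 N of friction and stays where it is left.
- adapter_brass: Bystander, leave alone: small brass hose adapter with a hex collar, 40 mm high, 30 mm across, standing between the valves. Origin at the centre of its underside.
- ferrule: Bystander, leave alone: plain steel tube ferrule, 32 mm diameter, 36 mm high, standing between the valves. Origin at the centre of its underside.
- plug: Bystander, leave alone: dark steel plug, 32 mm diameter foot, 34 mm high. Origin at the centre of its underside.
- adapter_steel: Bystander, leave alone: small steel hose adapter with a hex collar, 40 mm high, 30 mm across. Origin at the centre of its underside.
- jar: Bystander, leave alone: closed jar, 56 mm diameter, 55 mm high. Origin at the centre of its underside.
- die: Bystander, leave alone: dark steel crimping die block, 30 x 40 x 35 mm. Origin at the centre of its underside.
- wrench: Bystander, leave alone: open-ended wrench lying on the bench.
Mind the look-alikes: they are no part of the job. Leave any brown or pink look-alike of the round_valve alone. Leave any yellow look-alike of the square_valve alone.

How it is judged (in metres and radians):
On the way, in this order (a step that is already met when the one before it is completed fails the run):
1. the round valve's plunger is down (10 mm or more of its 14) (value of joint round_plunger above 0.01 m), for 0.2 s.
2. the six-sided valve's plunger is down (10 mm or more of its 14) (value of joint hex_plunger above 0.01 m), for 0.2 s.
3. the square valve's plunger is down (10 mm or more of its 14) (value of joint square_plunger above 0.01 m), for 0.2 s.
At the end, for the whole second after the job is handed in: all three plungers down (10 mm or more of their 14 mm), the valves upright (0.1 rad), at rest and within 20 mm of where they started (value of joint each of round_plunger, hex_plunger, square_plunger above 0.01 m and distance of each of round_valve, hex_valve, square_valve from where it was at the start of the episode below 0.02 m and angle between each of round_valve, hex_valve, square_valve's own z axis and vertical below 0.1 rad and linear speed of each of round_valve, hex_valve, square_valve below 0.02 m/s); the robot touches nothing.
It fails at once if a plunger is pressed (beyond 6 mm) while one that comes before it (round, six-sided, square) is not down (10 mm) ((value of joint hex_plunger above 0.006 m and value of joint round_plunger below 0.01 m) or (value of joint square_plunger above 0.006 m and value of joint round_plunger below 0.01 m) or (value of joint square_plunger above 0.006 m and value of joint hex_plunger below 0.01 m)).
It fails at once if a valve is lifted (10 mm), pushed away (20 mm), tipped (0.25 rad), or its plunger pulled out (4 mm) (height (world z) of any of round_valve, hex_valve, square_valve above 0.01 m or distance of any of round_valve, hex_valve, square_valve from where it was at the start of the episode above 0.02 m or angle between any of round_valve, hex_valve, square_valve's own z axis and vertical above 0.25 rad or value of joint any of round_plunger, hex_plunger, square_plunger below -0.004 m).
It fails at once if a valve is pressed roughly (over 20 N) (contact force between the fingers and round_valve above 20 N or contact force between the fingers and hex_valve above 20 N or contact force between the fingers and square_valve above 20 N).
It fails at once if a valve is pushed with the arm or gripper body instead of the fingers (contact force between the arm and round_valve above 2 N or contact force between the arm and hex_valve above 2 N or contact force between the arm and square_valve above 2 N).
It fails at once if another thing on the bench is disturbed (moved 15 mm) (distance of any of adapter_brass, ferrule, plug, adapter_steel, jar, die, wrench from where it was at the start of the episode above 0.015 m).
It also fails if it takes over 54 s, if anything falls off the work surface, if the arm or the gripper's body presses on something with over 40 N, if the wrist force passes 120 N, or if a joint passes its speed limit or range.

## Working session

There is one attempt and no reset: what is moved stays moved. The work goes in short steps, each a Python script; the robot and the scene stay as the last script left them, time stands still between calls to the robot, and variables do not carry over. Pictures are saved under pics/ and viewed, at most 10 in all, crops included, and the job is handed in when it is done.

```bash
mkdir -p pics
cat > h.py <<'E'
import numpy as np, cv2
from workcell import *
def world(c,px):
    """pixels (N,2) -> world points from depth"""
    px=np.asarray(px,float).reshape(-1,2)
    K=np.array([[c["fx"],0,c["cx"]],[0,c["fy"],c["cy"]],[0,0,1]])
    n=cv2.undistortPoints(px.reshape(-1,1,2),K,np.array(c["dist_coeffs"])).reshape(-1,2)
    T=np.array(c["cam_to_world"]); d=np.c_[n[:,0],-n[:,1],-np.ones(len(n))]
    z=c["range_z"][px[:,1].astype(int),px[:,0].astype(int)]
    return d@T[:3,:3].T, T[:3,3], (d*z[:,None])@T[:3,:3].T+T[:3,3]
def onplane(c,px,h):
    d,o,_=world(c,px); return o+d*((h-o[2])/d[:,2])[:,None]
E
python3 - <<'E'
from h import *
for n in ("top","scene"):
    c=camera(n); cv2.imwrite(f"pics/{n}.png",c["image"])
    import pickle; pickle.dump(c,open(n+".pkl","wb"))
    print(n,np.round(c["cam_to_world"],2).tolist(),c["fx"],(c["range_z"]>0).mean())
s=read_state(); print(s["time"],s["tool_rot"],s["finger_gap"],s["ft_force"])
E
```

```text
top [[-0.02, 0.99, -0.13, 452.67], [-1.0, -0.02, 0.0, 12.54], [0.0, 0.13, 0.99, 1200.87], [0.0, 0.0, 0.0, 1.0]] 576.3531409710305 0.9960872395833333
scene [[0.63, -0.56, 0.54, 1086.83], [0.78, 0.46, -0.43, -406.29], [-0.01, 0.69, 0.72, 758.21], [0.0, 0.0, 0.0, 1.0]] 624.2158729918192 0.9961458333333333
0.1 [[ 9.10708724e-01  4.13048871e-01 -4.99356094e-04]
 [ 4.13049163e-01 -9.10708297e-01  8.86591512e-04]
 [-8.85621150e-05 -1.01368524e-03 -9.99999482e-01]] 85.21952430132232 [-0.52249288 -0.03755068 -0.05002498]
```

View pics/top.png

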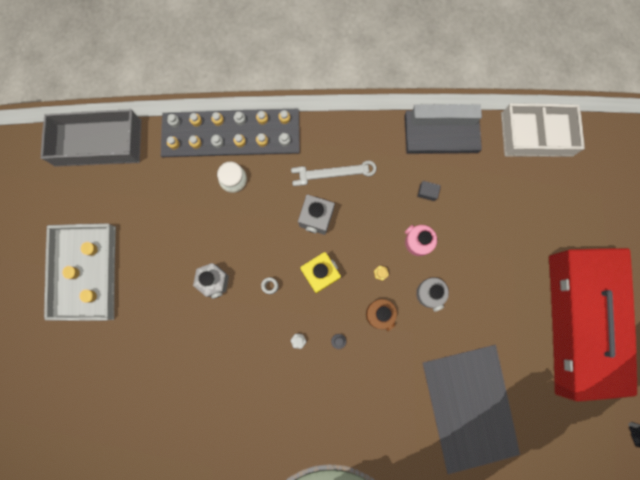

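View pics/scene.png

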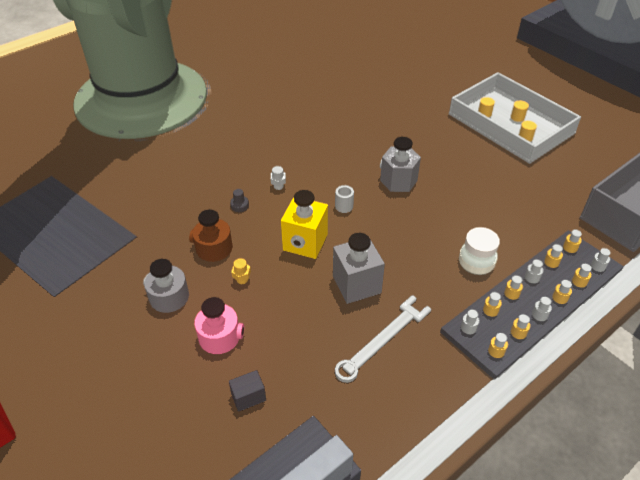

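The top view shows the grey round cap at (437,292), the hex cap at (207,279) and the square cap at (316,210). The pink (425,238), brown (384,314) and yellow (320,270) look-alikes are separate, and the scene view agrees.

```bash
cat > meas.py <<'E'
from h import *
import pickle
seeds={"top":{"round":(437,292),"hex":(207,279),"square":(316,210)},"scene":{"round":(162,268),"hex":(403,145),"square":(359,242)}}
H={"round":73,"hex":88,"square":103}
for v in ("top","scene"):
    c=pickle.load(open(v+".pkl","rb")); m=(c["image"].max(2)<40).astype(np.uint8)
    n,l,st,ce=cv2.connectedComponentsWithStats(m)
    for k,(u,w) in seeds[v].items():
        i=l[w,u]; ys,xs=np.nonzero(l==i)
        P=world(c,np.c_[xs,ys])[2]; zt=np.percentile(P[:,2],80); T=P[abs(P[:,2]-zt)<3]
        print(v,k,i,st[i],"plane",onplane(c,[ce[i]],H[k])[0].round(1),"depth mid",((T.min(0)+T.max(0))/2).round(1),"ext",np.ptp(T,axis=0).round(1),"z80",zt.round(1))
E
python3 meas.py
```

```text
top round 0 [     0      0    640    480 307080] plane [602.7   9.5  73. ] depth mid [5.063e+02 2.000e-01 3.800e+00] ext [ 884.1 1501.1    6. ] z80 3.8
top hex 0 [     0      0    640    480 307080] plane [600.7   9.5  88. ] depth mid [5.063e+02 2.000e-01 3.800e+00] ext [ 884.1 1501.1    6. ] z80 3.8
top square 0 [     0      0    640    480 307080] plane [598.7   9.5 103. ] depth mid [5.063e+02 2.000e-01 3.800e+00] ext [ 884.1 1501.1    6. ] z80 3.8
scene round 0 [     0      0    640    480 307017] plane [601.3  -8.2  73. ] depth mid [378.8 242.7   9.1] ext [1107.6 1483.1    6. ] z80 9.1
scene hex 0 [     0      0    640    480 307017] plane [611.9 -16.9  88. ] depth mid [378.8 242.7   9.1] ext [1107.6 1483.1    6. ] z80 9.1
scene square 0 [     0      0    640    480 307017] plane [622.5 -25.6 103. ] depth mid [378.8 242.7   9.1] ext [1107.6 1483.1    6. ] z80 9.1
```

```bash
python3 - <<'E'
import pickle
for v,p in (("top",[(437,292),(207,279),(316,210)]),("scene",[(162,268),(403,145),(359,242)])):
    c=pickle.load(open(v+".pkl","rb"))
    print(v,c["image"].dtype,[c["image"][y-4:y+5:4,x].tolist() for x,y in p])
E
sed -i 's/m=(c\["image"\].max(2)<40)/I=c["image"].astype(int); m=((I.max(2)<75)\&(np.ptp(I,axis=2)<22))/' meas.py; python3 meas.py
```

```text
top uint8 [[[44, 44, 45], [45, 44, 45], [46, 46, 48]], [[51, 51, 53], [55, 55, 58], [58, 59, 61]], [[45, 44, 45], [47, 47, 49], [49, 49, 50]]]
scene uint8 [[[34, 37, 44], [35, 37, 44], [37, 39, 48]], [[36, 38, 44], [35, 39, 46], [27, 31, 38]], [[36, 42, 50], [39, 43, 51], [40, 45, 52]]]
top round 13 [430 285  14  14 153] plane [ 495.1 -218.8   73. ] depth mid [ 494.8 -219.1   74. ] ext [25.7 26.6  5.9] z80 74.0
top hex 12 [200 272  14  13 149] plane [529.6 230.8  88. ] depth mid [529.3 230.5  90.1] ext [23.5 25.7  5.9] z80 90.1
top square 9 [309 203  15  14 163] plane [657.6  14.7 103. ] depth mid [657.2  14.9 103.7] ext [26.6 27.   6. ] z80 103.7
scene round 38 [150 259  22  19 321] plane [ 498.2 -218.6   73. ] depth mid [ 495.7 -217.9   72.5] ext [30.6 30.2  5.1] z80 72.9
scene hex 15 [394 137  18  14 199] plane [531.  232.4  88. ] depth mid [530.  233.4  89.5] ext [29.3 32.   5.3] z80 89.7
scene square 25 [349 233  21  18 312] plane [661.3  14.8 103. ] depth mid [659.1  16.7 102.9] ext [31.2 31.5  5.7] z80 103.0
```

Both views agree to within 3 mm, and the heights match the given ones. Pressing the round valve now.

```bash
cat > press.py <<'E'
from h import *
import sys
R=np.array([[1,0,0],[0,-1,0],[0,0,-1.]])
P={"round":(495.5,-218.5,60),"hex":(529.8,231.5,75),"square":(658.5,15.5,90)}
def rep(t): s=read_state(); print(t,round(s["time"],2),np.round(s["eef_pos"],1),np.round(s["ft_force"],1),round(s["finger_gap"],1))
def press(k):
    x,y,h=P[k]
    movep([x,y,200],R); rep("above")
    movel([x,y,h+30],max_speed=100); wait(.2); rep("near")
    g=movel([x,y,h-5.5],max_speed=15,guard=9); rep(f"guard {g}")
    wait(.4); rep("hold")
    movel([x,y,200],max_speed=100); rep("up")
E
python3 - <<'E'
from press import *
clamp(); rep("closed")
press("round")
c=camera("top"); import pickle; pickle.dump(c,open("top.pkl","wb")); cv2.imwrite("pics/wr.png",camera("wrist")["image"])
E
```

```text
closed 0.87 [ 258.1 -569.2  231.3] [-0.2 -0.2  0.4] -0.3
above 2.43 [ 495.2 -219.5  200.1] [-0.3 -0.8 -0.7] 0.1
near 3.88 [ 495.7 -218.6   90.4] [ 0.2 -1.3  0.3] 0.1
guard False 6.4 [ 495.6 -218.5   54.6] [-0.7  0.6  5.5] 0.0
hold 6.8 [ 495.6 -218.5   54.6] [-0.5  0.4  6.5] 0.0
up 8.41 [ 495.3 -218.4  199.5] [ 0.6 -0.3  0.2] -0.0
```

View pics/wr.png

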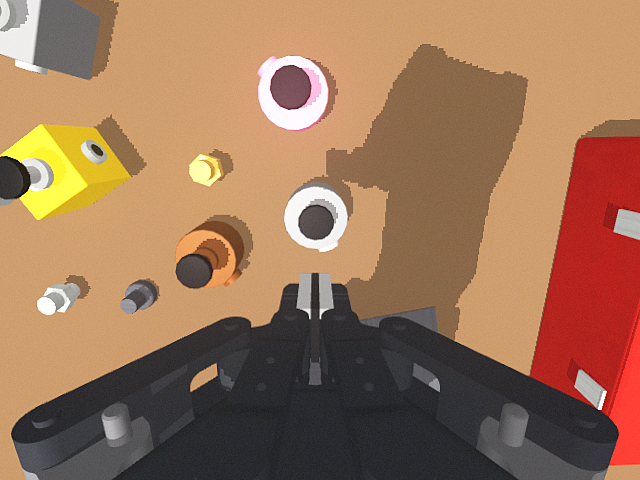

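The wrist view shows the round valve upright with its cap at (316,222). The 6.5 N hold force is above the 4 N friction, so the plunger should be on its stop. I'll confirm the cap height by depth before going on.

```bash
cat >> press.py <<'E'
def capz(u,v):
    c=camera("wrist"); g=[(x,y) for x in range(u-4,u+5,2) for y in range(v-4,v+5,2)]
    return np.median(world(c,g)[2],axis=0).round(1)
E
python3 - <<'E'
from press import *
p=capz(316,222); print("round cap",p)
if 55<p[2]<63:
    press("hex"); q=capz(316,222); print("hex cap",q)
    cv2.imwrite("pics/wr2.png",camera("wrist")["image"])
E
```

```text
round cap [ 495.5 -220.4   60.4]
above 10.22 [530.3 230.2 200. ] [-0.4 -0.8 -0. ] 0.0
near 11.52 [530.  231.6 105.5] [ 0.1 -0.1 -0.2] -0.1
guard False 14.03 [529.9 231.6  69.7] [-1.3  0.1  6. ] 0.6
hold 14.43 [529.9 231.6  69.7] [-1.3 -1.6  5.4] 0.3
up 15.89 [529.6 231.4 199.4] [-0.3  0.3  0. ] 0.1
hex cap [533.1 229.4  75.3]
```

View pics/wr2.png

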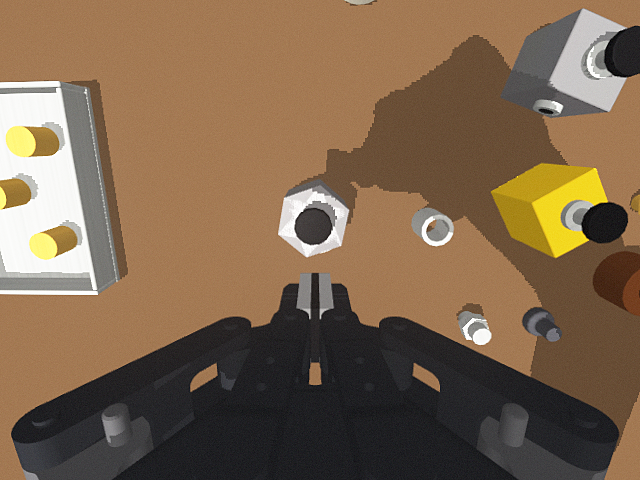

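The hex valve is upright with its cap at (314,226) and a height of 75.3 mm, so it is fully down. The square valve is next.

Run:
```python
from press import *
press("square"); print("square cap",capz(316,222))
cv2.imwrite("pics/wr3.png",camera("wrist")["image"]); cv2.imwrite("pics/scene2.png",camera("scene")["image"])
```

```text
above 16.98 [658.1  17.3 199.9] [-0.3 -0.   0.1] 0.2
near 18.13 [658.7  15.5 120.6] [-0.6  0.5 -0.3] -0.1
guard False 20.65 [658.6  15.5  84.7] [-0.9 -0.5  6. ] 0.1
hold 21.05 [658.6  15.5  84.7] [-1.4  0.1  6. ] 0.0
up 22.36 [658.2  15.5 199.3] [-0.5 -0.3 -0.5] 0.1
square cap [665.4  13.6  90.6]
```

View pics/wr3.png

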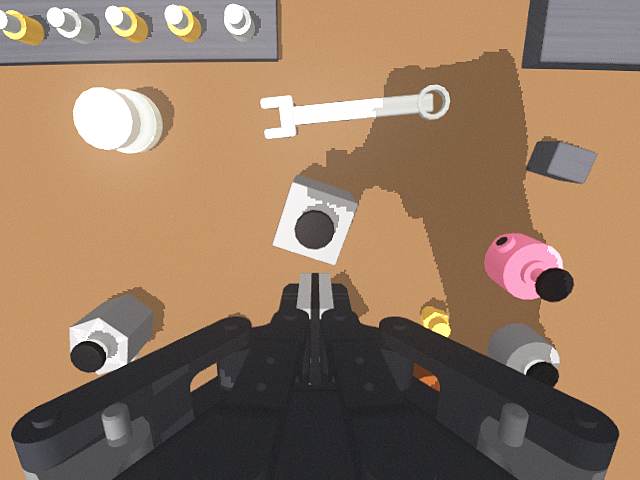

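The square cap at (315,230) is down at 90.6 mm, everything stands undisturbed, and the arm is clear above it.

```bash
python3 -c "
from workcell import *
wait(.3); print(finish_job())"
```

```text
the job is handed in; nothing more can be done
None
```

All three valves are vented in order (round, six-sided, square), with caps measured at 60.4, 75.3 and 90.6 mm against 60, 75 and 90 mm for fully down, and the job is handed in with the arm clear; no verdict was returned.

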